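Bed a support post in the vee fixture and clamp it

ROBOT

A 6-joint arm with a two-finger parallel gripper is mounted at the origin on the work surface. World frame = base frame: x ahead of the robot, y to its left, z up, the work surface at z = 0. Lengths are in m, angles in rad, forces in N, time in s.
With the tool pointing down it reaches from about 0.4 to 0.825 m from the base axis. Payload 7 kg.
Tool frame: the origin (TCP) lies between the finger pads; the fingertips stand 22 mm ahead of it and the grasp point (between the pads) lies 3 mm ahead of it (tip_extent is the z of the fingertips in the tool frame, in m); z points along the fingers, y is the line along which they close (so a half turn about z gives the same grasp; the last joint's range is limited). The gripper opens to 85 mm and grips with 20 to 120 N. Pads are 22 mm wide; open, the fingers measure 114 mm over their backs; the gripper's body (76 mm by 85 mm) begins 54 mm behind the grasp point. The pads swing forward as they close: fully open they stand 13 mm farther back than shut.
Start: joints at [-0.851, 0.359, 0.012, 0, -1.224, -0.288], TCP at [0.282, -0.613, 0.253] pointing down, gripper open.
Joint ranges: [-3.07, 3.07], [-1.43, 2.12], [-1.02, 1.25], [-3.03, 1.67], [-3.05, -0], [-3.03, 3.03]. Speed limits (rad/s): [2.39, 2.39, 3.01, 3.14, 3.14, 3.14].

INTERFACE

Orientations are given as a unit quaternion [x, y, z, w].
In Python, from station import get_obs, snapshot, camera_model, hand_in, tip_extent gives the robot as it stands. The module is installed in compiled form; this text tells all that it offers.
- The arm moves only by the tool send_rows, never from a script. Its arguments are lists of equal length, an entry for each row: "linear": the shift along the tool's x, y, z in cm, a list of three; "delta_rot": the turn, a rotation vector about the tool's x, y, z in rad, a list of three; "jaw": the opening, from 0 (shut) to 1 (fully open). A call has exactly 10 rows; each row is the pose to reach, as a shift and turn from the pose commanded when the call began, along the tool's axes at that moment; what a row does not reach only later rows make up. A row lasts 1/10 s, in which the tool goes at most 50 mm and 8.59 degrees, less where a joint would pass 70% of its speed; a pose out of reach is approached as far as the arm can. A call with a gripper value outside its range is refused whole. The fingers move at their own pace and stop on an object; "force" is the grip in N (left out, the last holds). Time passes only in rows, so rows that repeat a pose let the fingers close, or fill a call up. It gives the time, the measured TCP pose, the force, the opening and the grip force at its end, in the units of the state.
- get_obs(): the state, without advancing time (a new reading comes with each control period).
- snapshot(name): name is "scene" or "side" or "wrist"; returns (picture, depth): 384x512x3 uint8, red, green, blue; 384x512 float32, m along the optical axis (not along the pixel's ray), 0 where there is no reading.
- camera_model(name): a dict with "vertical_fov" (degrees; the focal length in pixels is half the picture's height over the tangent of half this angle, whatever the lens; pixels are square), "cx", "cy" (the principal point, pixels), "distortion" ([k1, k2, p1, p2, k3] as OpenCV has them; the pictures are not rectified), "R" (3x3) and "t" (3): a world point X has camera coordinates R X + t. Camera axes: x right, y down, z forward; pixel columns grow to the right and rows downward; lengths in m; the calibration is good to about 2 mm. A picture is of the moment at which its call begins: read the wrist's pose just before it. camera_model takes no time and is no camera call; for the wrist camera it gives the pose at the moment of the call.
- hand_in(): hands the job in; it is judged then, once.
The state is a dict: "t": time; "joint_pos": joint angles; "joint_vel": joint speeds; "tau": joint torques, N m; "position": TCP position; "tool_rot": TCP orientation; "ft_force": force on the tool from outside, world axes, zero at the start; "wrist_torque": the same for the moment, N m; "opening": finger opening in m; "finger_force": force on a finger pad.
Only numpy, scipy, OpenCV 4.12 (cv2) and the standard library are available. Lean on these libraries where they do the work, as an engineer would, in place of code of your own. Each camera call takes 0.05 s, during which the arm holds its last target. There are 200 camera calls.

TASK

Push the long steel support post so that it rolls along the shelf and over the crest into the vee, and let go so that it settles square in the vee by itself; do not grip or lift it, and keep every push on it light. Then slide it along the vee until its end butts against the end stop, and by feel hold it pressed there for a moment with a light but definite push of about 10 newtons, never ramming it. Finally take the hold-down arm by its cross handle, lower it gently onto the post without letting it drop, and let go, leaving the other things on the bench alone.

Things in the scene. Friction and masses are not known exactly. Their poses are not given: they have to be found in the camera images.
- fixture: Vee fixture on a black base plate, fixed to the bench. Origin at bench height, straight below the vee's bottom line and midway along it; z up, y along the vee (to the end stop), x across it from loading side to hinge side. Plate 250 (x -150 to 100) by 320 by 10 thick. Two hinge cheeks 76 high at x 41 to 59, |y| under 22. Nothing stands on the plate off the vee's -y end.
- shelf (a point): Middle of the flat loading shelf's top, fixture frame (-77, 0, 38 mm). The shelf is level, 38 above the bench, from a back lip (x -141 to -135, 44 high) to the crest; 110 wide in y, so the post overhangs both ends.
- crest (a point): Middle of the crest, the edge where the loading shelf ends and the vee begins: fixture frame (-18, 0, 38 mm).
- vee_mid (a point): Where the post's axis lies over the vee's middle once bedded: fixture frame (0, 0, 40 mm), axes as the fixture. The 90 degree vee is two aluminium blocks (y -55 to -25 and 25 to 55), bottom line 20 above the bench, near side up to the crest, far side up to 46 at x 26.
- post: Polished steel support post, plain cylinder 28 diameter, 190 long, about 0.45 kg. Origin on its axis at mid length; its y is its axis, nearly along the fixture's y; its x and z turn as it rolls. Starts lying on the loading shelf, axis 52 above the bench; bedded 40, sliding along the vee against 2 to 6 N of friction. Fingers pressing or gripping it with over 20 N mar it.
- stop: Dark steel end stop, upright 30 wide, 12 thick, 48 high, fixed on the plate at the vee's +y end; its place along the vee differs each time. Origin at its foot (10 above the bench) in the face that meets the post; axes as the fixture, face to -y. A butting post has its centre at y -95 here. More than 20 N of the post on the stop is ramming.
- clamp (a joint): Hinge of the hold-down arm, rad: about 1.9 at the start (standing open, leaning back from the vee), 0 with the rubber pad under it on a bedded post (arm level), down to -0.12 with no post. Only its weight (0.45 kg) works on it and holds the post: past upright it falls. Lowering faster than 3 rad/s is a drop.
- clamp_hinge (a point): Middle of the hinge axis: fixture frame (50, 0, 66). The axis is parallel to the fixture's y.
- clamp_handle (a point): Middle of the hold-down arm's cross handle, a round steel bar 12 diameter, 200 long, parallel to the hinge axis and 115 from it: at joint value q it is at hinge + 115 * (-cos q, 0, sin q) in the fixture's axes. The arm (16 wide, 10 thick) joins it in the middle: grip beside that, from above; it turns between the pads.
- boss: Bystander: small aluminium clamp block, 30 by 26 by 54 high, standing on the plate's far corner beside the stop. Origin: centre of its underside.
- thumbscrew: Bystander: steel thumbscrew standing head down, 22 diameter by 26 high, on the plate's other far corner. Origin: centre of its underside.
- dish: Bystander: glass dish, 100 diameter by 40 high, at the left. Origin: centre of its underside.
- spraycan: Bystander: spray can, 54 diameter by 190 high. Origin: centre of its underside.
- spool: Bystander: wire spool, 80 diameter by 55 high. Origin: centre of its underside.
- mallet: Bystander: wooden mallet lying at the right. Origin: underside.
- shortpost: Bystander: short steel post, 24 diameter by 90 high, standing. Origin: centre of its underside.

How it is judged:
On the way, in this order (a step that is already met when the one before it is completed fails the run):
1. the post lies in the vee, square and let go, at rest (x of post in the frame of vee_mid between -0.003 and 0.003 m and z of post in the frame of vee_mid below 0.0025 m and angle between the y axis of post and the y axis of fixture, either way round below 0.03 rad and contact force between the fingers and post below 0.2 N and linear speed of post below 0.02 m/s), for 0.3 s.
2. the bedded post is pressed against the end stop with at least 2 N (contact force between post and stop above 2 N and z of post in the frame of vee_mid below 0.0025 m), for 0.2 s.
3. the hold-down arm rests on the bedded post (value of joint clamp below 0.04 rad and z of post in the frame of vee_mid below 0.0025 m), for 0.2 s.
At the end, for the whole second after the job is handed in: The post lies bedded in the vee (axis within 3 mm across and 2.5 mm in height of its seat, within 0.03 rad of the vee), its end within 2 mm of the end stop, the hold-down arm resting on it by its own weight (joint within 0.04 rad of 0), all at rest and let go (all of step 3 and x of post in the frame of vee_mid between -0.003 and 0.003 m and angle between the y axis of post and the y axis of fixture, either way round below 0.03 rad and y of post in the frame of stop above -0.097 m and value of joint clamp above -0.04 rad and linear speed of post below 0.01 m/s); the robot touches nothing.
It fails at once if the post is lifted (axis more than 18 mm above its seat in the vee; on the shelf it is at 12) (z of post in the frame of vee_mid above 0.018 m).
It fails at once if the fingers press or grip the post with more than 20 N (contact force between the fingers and post above 20 N).
It fails at once if the end stop is rammed with more than 20 N (contact force between post and stop above 20 N).
It fails at once if the hold-down arm is dropped (faster than 3 rad/s) (velocity of joint clamp below -3 rad/s).
It fails at once if a bystander is moved more than 15 mm (distance of any of boss, thumbscrew, dish, spraycan, spool, mallet, shortpost from where it was at the start of the episode above 0.015 m).
It also fails if it takes over 72 s, if anything falls off the work surface, if the arm or the gripper's body presses on something with over 40 N, if the wrist force passes 120 N, or if a joint passes its speed limit or range.

## Working session

There is one attempt and no reset: what is moved stays moved. The work goes in short steps, Python scripts to look and compute and a tool call to move; the robot and the scene stay as the last step left them, time stands still between calls to the robot, and variables do not carry over. Pictures are saved under pics/ and viewed, at most 10 in all, crops included, and the job is handed in when it is done.

Besides the shell and the picture viewer there is one more tool, called after "Call:" as a command line: name --argument value ..., lists and objects as JSON in quotes. send_rows: Moves the arm, as the interface text tells. Its arguments: {"type":"object","properties":{"linear":{"type":"array"},"delta_rot":{"type":"array"},"jaw":{"type":"array"},"force":{"type":"number"}},"required":["linear","delta_rot","jaw"]}

```bash
mkdir -p pics
cat > h.py <<'E'
import numpy as np, cv2
from station import *
def K(m):
    f=192/np.tan(np.radians(m["vertical_fov"])/2)
    return np.array([[f,0,m["cx"]],[0,f,m["cy"]],[0,0,1.]])
def ray(m,uv):
    p=cv2.undistortPoints(np.array(uv,float).reshape(-1,1,2),K(m),np.array(m["distortion"],float)).reshape(-1,2)
    R=np.array(m["R"]);t=np.array(m["t"])
    d=np.c_[p,np.ones(len(p))]@R
    return -R.T@t,d
def onz(m,uv,z):
    c,d=ray(m,uv); return c+d*((z-c[2])/d[:,2])[:,None]
def cloud(m,dep):
    v,u=np.mgrid[0:384,0:512]
    c,d=ray(m,np.c_[u.ravel(),v.ravel()])
    X=(c+d*dep.ravel()[:,None]).reshape(384,512,3); X[dep==0]=np.nan
    return X
def proj(m,X):
    r,_=cv2.Rodrigues(np.array(m["R"])); return cv2.projectPoints(np.array(X,float).reshape(-1,1,3),r,np.array(m["t"],float),K(m),np.array(m["distortion"],float))[0].reshape(-1,2)
def save(n,p): cv2.imwrite(f"pics/{n}.png",cv2.cvtColor(p,cv2.COLOR_RGB2BGR))
E
python3 - <<'E'
from h import *
o=get_obs();print(o)
print(tip_extent)
for n in("scene","side"):
    m=camera_model(n);p,d=snapshot(n);save(n,p);np.savez(n,p=p,d=d)
    print(n,m["vertical_fov"],m["distortion"],-np.array(m["R"]).T@m["t"],(d>0).mean())
E
```

```text
{'t': 0.0, 'joint_pos': array([-8.50898773e-01,  3.59375272e-01,  1.10469671e-02, -3.81888966e-04,
       -1.22411720e+00, -2.88087490e-01]), 'joint_vel': array([ 0.001298  , -0.00083808, -0.00047407, -0.00256763, -0.00039762,
        0.00100674]), 'tau': array([ 1.34033922e-03, -5.83323419e+01,  2.93435830e+01,  6.93684697e+00,
       -5.92758282e-03, -2.80721025e-05]), 'position': array([ 0.28227986, -0.61263129,  0.25236028]), 'tool_rot': array([-2.14167942e-01,  9.76796489e-01,  8.08761029e-04, -2.41006822e-04]), 'ft_force': array([0.77768663, 0.8298334 , 0.50228655]), 'wrist_torque': array([-0.02396591,  0.02768462,  0.00355454]), 'finger_force': 0.0, 'opening': 0.08500379937573316}
0.022
scene 55.31022125804913 [-0.07280272  0.          0.          0.          0.        ] [ 1.32506918 -0.19970948  0.83557423] 0.9960123697916666
side 49.45479449322859 [-0.03291002  0.          0.          0.          0.        ] [0.10893586 0.84304743 0.93646651] 0.9959513346354166
```

View pics/scene.png

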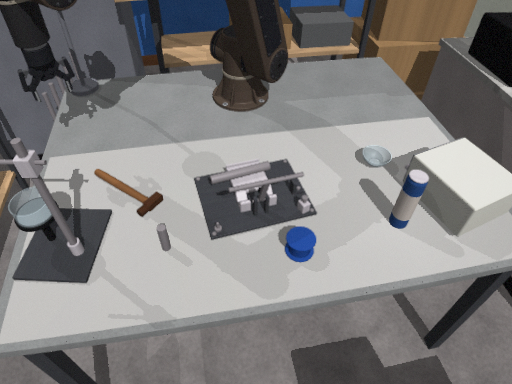

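View pics/side.png

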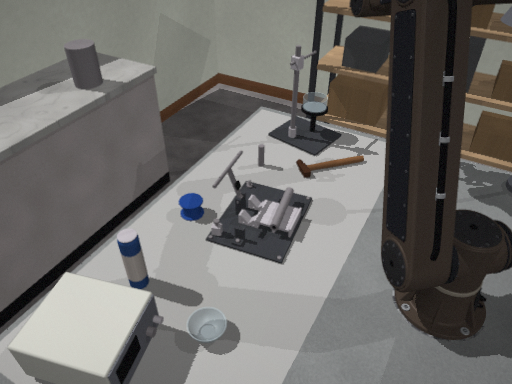

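The scene shows the black plate, centred near (253,195). The post lies on the shelf around (240,172), and the cross handle runs from (232,186) to (303,178). The boss is at (305,205), the thumbscrew at (217,229), and the dark stop near (297,185). In the side view the plate is at (260,218) and the stop end is at lower left.

Run:
```python
from h import *
allp=[]
for n in("scene","side"):
    m=camera_model(n);z=np.load(n+".npz");p,d=z["p"],z["d"];X=cloud(m,d)
    mk=(p.max(2)<75)&(abs(X[...,2]-.010)<.008)&(X[...,0]>.35)&(X[...,0]<.85)&(abs(X[...,1]+.15)<.3)
    k,l,s,c=cv2.connectedComponentsWithStats(mk.astype(np.uint8)); i=1+s[1:,4].argmax(); mk=l==i
    q=X[mk]; r=cv2.minAreaRect((q[:,:2]*1000).astype(np.float32)); print(n,mk.sum(),np.median(q[:,2]),r,cv2.boxPoints(r).tolist())
    # hull-based pixel contour cast to z=10mm
    h=cv2.convexHull(np.argwhere(mk)[:,::-1].astype(np.float32)).reshape(-1,2)
    w=onz(m,h,.010)[:,:2]*1000
    print(cv2.minAreaRect(w.astype(np.float32)))
    # raised things over the plate
    c2,sz,a=r
    b=(X[...,2]>.02)&(X[...,2]<.3)
    b&=np.array([cv2.pointPolygonTest(cv2.boxPoints(r),(float(x*1000),float(y*1000)),False)>=0 if x==x else False for x,y in X[...,:2].reshape(-1,2)]).reshape(384,512)
    Y=X[b]; H,_,_=np.histogram2d(Y[:,0],Y[:,1],bins=1); print(b.sum())
```

```text
scene 2295 0.010249455179420774 ((577.2001953125, -52.670745849609375), (247.99172973632812, 315.0914001464844), 6.725640296936035) [[435.60662841796875, 89.26898956298828], [472.50860595703125, -223.65408325195312], [718.7937622070312, -194.6104736328125], [681.8917846679688, 118.31259155273438]]
((578.72412109375, -53.4808349609375), (249.0443878173828, 314.1975402832031), 6.918746471405029)
2301
side 2362 0.009049959309615052 ((571.7634887695312, -48.50555419921875), (247.9371337890625, 323.0289001464844), 6.7863054275512695) [[429.5778503417969, 97.22834014892578], [467.7491149902344, -223.53733825683594], [713.9490966796875, -194.23944091796875], [675.77783203125, 126.52622985839844]]
((570.21728515625, -46.81291198730469), (247.340576171875, 319.24017333984375), 6.804867267608643)
2200
```

Call:
send_rows --linear '[[-22,20,-5],[-22,20,-5],[-22,20,-5],[-22,20,-5],[-22,20,-5],[-22,20,-5],[-45,40.5,-5],[-45,40.5,-5],[-45,40.5,-5],[-45,40.5,-5]]' --delta_rot '[[0,0,0.05],[0,0,0.1],[0,0,0.15],[0,0,0.2],[0,0,0.25],[0,0,0.312],[0,0,0.312],[0,0,0.312],[0,0,0.312],[0,0,0.312]]' --jaw '[1,1,1,1,1,1,1,1,1,1]'

```text
t: 1.1
position: [0.478, -0.1553, 0.3033]
tool_rot: [-0.06, 0.998, 0.0, 0.0]
ft_force: [1.8, -0.4, -0.1]
opening: 0.0856
finger_force: 0.0
```

Call:
send_rows --linear '[[-2.7,4.6,0],[-5.4,9.3,0],[-5.4,9.3,0],[-5.4,9.3,0],[-5.4,9.3,0],[-5.4,9.3,0],[-5.4,9.3,0],[-5.4,9.3,0],[-5.4,9.3,0],[-5.4,9.3,0]]' --delta_rot '[[0,0,0],[0,0,0],[0,0,0],[0,0,0],[0,0,0],[0,0,0],[0,0,0],[0,0,0],[0,0,0],[0,0,0]]' --jaw '[1,1,1,1,1,1,1,1,1,1]'

```text
t: 2.1
position: [0.5203, -0.0589, 0.3033]
tool_rot: [-0.06, 0.998, 0.0, 0.0]
ft_force: [-1.1, -0.2, -0.3]
opening: 0.085
finger_force: 0.0
```

Run:
```python
from h import *
o=get_obs();print(o["t"],o["position"],o["tool_rot"],o["ft_force"])
m=camera_model("wrist");p,d=snapshot("wrist");save("w1",p);np.savez("w1",p=p,d=d,**{k:np.array(v) for k,v in m.items()})
print(-np.array(m["R"]).T@m["t"],m["R"],m["vertical_fov"],m["distortion"])
X=cloud(m,d)
for v in range(40,384,50): print([tuple((X[v,u]*1000).round().tolist()) for u in range(30,512,90)])
```

```text
2.1 [ 0.52031653 -0.05888717  0.30328681] [-5.95702094e-02  9.98224116e-01  1.74664567e-05  6.39097728e-05] [-1.12700797 -0.18589025 -0.29514635]
[ 0.44151239 -0.06820746  0.42452173] [[-1.18536587e-01  9.92949609e-01  3.90241509e-04]
 [ 9.44374632e-01  1.12616355e-01  3.08988852e-01]
 [ 3.06766412e-01  3.69950183e-02 -9.51065580e-01]] 59.78410621642066 [-0.03207173  0.          0.          0.          0.        ]
[(418.0, -347.0, 1.0), (407.0, -239.0, 2.0), (396.0, -135.0, 2.0), (383.0, -31.0, 2.0), (370.0, 74.0, 2.0), (356.0, 181.0, 0.0)]
[(476.0, -352.0, 0.0), (464.0, -240.0, 1.0), (452.0, -131.0, 2.0), (439.0, -22.0, 2.0), (425.0, 87.0, 1.0), (411.0, 198.0, 1.0)]
[(533.0, -339.0, 27.0), (525.0, -240.0, 1.0), (511.0, -125.0, 11.0), (491.0, -21.0, 61.0), (485.0, 101.0, 1.0), (470.0, 216.0, 3.0)]
[(607.0, -364.0, 0.0), (592.0, -241.0, 1.0), (575.0, -120.0, 11.0), (553.0, -9.0, 39.0), (550.0, 116.0, 2.0), (535.0, 238.0, 0.0)]
[(682.0, -370.0, 2.0), (667.0, -242.0, 1.0), (646.0, -115.0, 11.0), (616.0, 0.0, 45.0), (621.0, 134.0, 1.0), (607.0, 261.0, 2.0)]
[(709.0, -325.0, 76.0), (520.0, -113.0, 316.0), (732.0, -111.0, 1.0), (715.0, 20.0, 2.0), (504.0, -15.0, 322.0), (686.0, 289.0, 2.0)]
[(516.0, -125.0, 350.0), (513.0, -100.0, 349.0), (822.0, -105.0, 2.0), (759.0, 22.0, 56.0), (499.0, -28.0, 355.0), (501.0, 1.0, 349.0)]
```

View pics/w1.png

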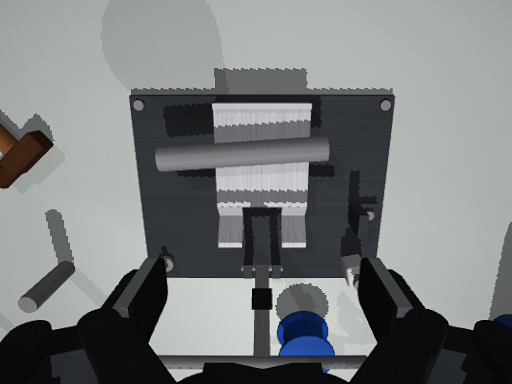

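The wrist view shows the plate's near edge from (131,93) to (394,95) and the aluminium shelf and vee at x 213–312 px. The post runs from (157,160) to (328,148), slightly yawed. The stop is near (362,215), the boss at (350,268), the thumbscrew at (167,264), and the open arm's handle lies along row 362.

Run:
```python
from h import *
z=np.load("w1.npz");m={k:z[k] for k in z.files};m["cx"]=float(m["cx"]);m["cy"]=float(m["cy"]);m["vertical_fov"]=float(m["vertical_fov"])
p,d=z["p"],z["d"];X=cloud(m,d)
mk=((p.max(2)<95)&(abs(X[...,2]-.010)<.004)&(X[...,0]>.4)).astype(np.uint8)
k,l,s,c=cv2.connectedComponentsWithStats(mk);mk=l==1+s[1:,4].argmax()
L=[];Rr=[];T=[]
for v in range(115,240,2):
    u=np.where(mk[v])[0]; L.append((u[0]-.5,v));Rr.append((u[-1]+.5,v))
for u in list(range(145,210,2))+list(range(320,380,2)):
    T.append((u,np.where(mk[:,u])[0][0]-.5))
def fit(uv):
    w=onz(m,uv,.010)[:,:2]*1000; f=cv2.fitLine(w.astype(np.float32),cv2.DIST_HUBER,0,.01,.01).ravel(); return f[:2],f[2:]
(l1,L0),(r1,R0),(t1,T0)=map(fit,(L,Rr,T))
for a in(l1,r1,t1): print("dir deg",np.degrees(np.arctan2(a[1],a[0])))
xs=[a*np.sign(a[0]) for a in(l1,r1)]; ty=t1*np.sign(t1[1]); xs.append(np.array([ty[1],-ty[0]]))
ex=np.mean(xs,0);ex/=np.linalg.norm(ex);ey=np.array([-ex[1],ex[0]])
print("yaw",np.arctan2(ex[1],ex[0]),"width",(R0-L0)@ey)
O=ey*((R0+L0)@ey/2)+ex*(T0@ex+150);print("origin",O)
np.savez("fix",O=O,ex=ex,ey=ey)
def loc(Y): return np.stack([(Y[...,:2]*1000-O)@ex,(Y[...,:2]*1000-O)@ey,Y[...,2]*1000],-1)
F=loc(X)
# post: top ridge on shelf
b=(F[...,2]>55)&(F[...,2]<72)&(F[...,0]<-20)&(F[...,0]>-140)&(abs(F[...,1])<150)
q=F[b];print("post n",b.sum(),"z max",np.percentile(q[:,2],98),"y",q[:,1].min(),q[:,1].max())
q=q[q[:,2]>62];f=np.polyfit(q[:,1],q[:,0],1);print("post x at y0",f, "mid y",0)
for name,bb in(("shelf",(F[...,2]>34)&(F[...,2]<41)&(F[...,0]<-20)&(abs(F[...,1])<80)),("stop/boss",(F[...,2]>44)&(F[...,2]<60)&(F[...,1]>75)&(F[...,0]>-30)&(F[...,0]<100)),("thumb",(F[...,2]>30)&(F[...,2]<45)&(F[...,1]<-90)&(F[...,0]>20)&(F[...,0]<110))):
    q=F[bb]; print(name,len(q),np.nanpercentile(q,[1,50,99],axis=0).round(1).tolist())
bb=(F[...,2]>40)&(F[...,2]<60)&(F[...,1]>70)&(F[...,0]>-30)&(F[...,0]<40);q=F[bb];print("stop",len(q),np.percentile(q,[2,50,98],axis=0).round(1).tolist())
for n in("scene","side"):
    y=np.load(n+".npz");G=loc(cloud(camera_model(n),y["d"]))
    for nm,bb in(("handle",(G[...,2]>150)&(G[...,2]<200)&(G[...,0]>40)&(G[...,0]<140)&(abs(G[...,1])<120)),("stop",(G[...,2]>46)&(G[...,2]<62)&(G[...,1]>70)&(G[...,1]<160)&(abs(G[...,0])<18)),("boss",(G[...,2]>58)&(G[...,2]<75)&(G[...,1]>80)&(G[...,1]<165)&(G[...,0]>30)&(G[...,0]<105)),("post",(G[...,2]>62)&(G[...,2]<70)&(G[...,0]<-20)&(G[...,0]>-130)&(abs(G[...,1])<150))):
        q=G[bb]
        if len(q): print(n,nm,len(q),np.percentile(q,[3,50,97],axis=0).round(1).tolist())
```

```text
dir deg 6.765954
dir deg 6.635598
dir deg -83.19174
yaw 0.117575906 width 318.25372
origin [597.99725  -50.205666]
post n 4130 z max 67.44790345142204 y -117.67136146015369 73.7542069455586
post x at y0 [-6.66013210e-02 -8.94391343e+01] mid y 0
shelf 6624 [[-133.5, -53.9, 37.0], [-65.6, 0.3, 38.8], [-20.6, 54.0, 40.5]]
stop/boss 465 [[-16.0, 110.9, 44.0], [5.2, 118.2, 56.3], [88.4, 125.8, 59.9]]
thumb 164 [[76.9, -289.3, 30.1], [81.2, -274.0, 37.3], [98.1, -269.8, 44.8]]
stop 344 [[-16.0, 115.0, 41.5], [-3.5, 118.4, 57.8], [13.5, 125.7, 59.9]]
scene handle 379 [[86.0, -92.9, 159.4], [93.3, -1.4, 178.5], [96.9, 94.5, 181.5]]
scene stop 44 [[-8.7, 117.0, 47.2], [6.8, 122.0, 56.9], [16.1, 129.2, 59.9]]
scene boss 34 [[72.1, 117.7, 58.2], [79.6, 125.3, 64.4], [88.0, 134.8, 66.3]]
scene post 276 [[-96.0, -108.8, 62.3], [-82.7, -18.6, 65.0], [-70.9, 68.3, 68.4]]
side handle 207 [[79.7, -89.5, 153.6], [87.1, 9.5, 177.0], [94.3, 100.3, 180.6]]
side stop 50 [[-14.0, 117.0, 47.8], [-1.1, 125.9, 55.3], [13.8, 129.3, 59.8]]
side boss 26 [[69.7, 120.3, 58.8], [76.0, 128.6, 63.6], [83.8, 136.2, 66.4]]
side post 187 [[-97.3, -104.1, 62.1], [-86.6, -12.5, 64.4], [-74.9, 70.9, 67.8]]
```

```bash
cat >> h.py <<'E'
try:
    _f=np.load("fix.npz");O,ex,ey=_f["O"],_f["ex"],_f["ey"]
    def loc(Y): return np.stack([(Y[...,:2]*1000-O)@ex,(Y[...,:2]*1000-O)@ey,Y[...,2]*1000],-1)
    def goto(fx,fy,fz):
        "tool-frame shift in cm to reach fixture point (mm)"
        from scipy.spatial.transform import Rotation as R
        o=get_obs();P=np.r_[O+fx*ex+fy*ey,fz]; r=R.from_quat(o["tool_rot"])
        print("t",round(o["t"],2),"now",loc(o["position"]).round(1),"shift cm",(r.inv().apply(P-o["position"]*1000)/10).round(2),"yawerr",round(float(np.arctan2(*(r.as_matrix()[:2,1]@np.c_[ex,ey])[::1])),4),"ft",(o["ft_force"][:2]@np.c_[ex,ey]).round(2),o["ft_force"][2].round(2))
except FileNotFoundError: pass
E
python3 - <<'E'
from h import *
z=np.load("w1.npz");m={k:z[k] for k in z.files}
for k in("cx","cy","vertical_fov"): m[k]=float(m[k])
X=loc(cloud(m,z["d"]))
T=loc(get_obs()["position"]);D=X-T
for s in(-1,1):
    b=(X[...,2]>240)&(X[...,2]<318)&(D[...,1]*s>20)&(D[...,1]*s<80); q=D[b]; print(s,len(q),np.percentile(q,[0,1,5,50,95,99,100],axis=0).round(1).tolist())
goto(-126,-22,70)
E
```

```text
-1 1506 [[-12.1, -56.8, -8.7], [-11.7, -55.8, -7.5], [-11.4, -54.7, -5.4], [-6.7, -43.0, 5.4], [8.6, -42.4, 13.8], [10.4, -42.2, 14.5], [11.5, -42.0, 14.7]]
1 1555 [[-12.3, 42.1, -8.6], [-11.8, 42.2, -7.3], [-11.5, 42.4, -5.4], [-6.9, 42.8, 5.7], [8.5, 54.7, 13.8], [10.2, 56.0, 14.6], [11.5, 56.9, 14.7]]
t 2.15 now [-78.1   0.6 303.3] shift cm [ 4.79 -2.25 23.33] yawerr -0.0019 ft [ 0.42 -0.97] -0.16
```

Call:
send_rows --linear '[[2.5,-1.2,3],[5,-2.25,6],[5,-2.25,10],[5,-2.25,14],[5,-2.25,18],[5,-2.25,21],[5,-2.25,23],[5,-2.25,24],[5,-2.25,24.6],[5,-2.25,24.6]]' --delta_rot '[[0,0,0],[0,0,0.002],[0,0,0.002],[0,0,0.002],[0,0,0.002],[0,0,0.002],[0,0,0.002],[0,0,0.002],[0,0,0.002],[0,0,0.002]]' --jaw '[1,1,1,1,1,1,1,1,1,1]'

```text
t: 3.15
position: [0.4736, -0.0869, 0.0572]
tool_rot: [-0.059, 0.998, -0.0, -0.0]
ft_force: [1.1, -0.7, 0.8]
opening: 0.0854
finger_force: 0.0
```

Run:
```python
from h import *
goto(-50,-22,57)
```

```text
t 3.15 now [-127.9  -21.8   57.2] shift cm [-7.79 -0.02  0.01] yawerr -0.0004 ft [ 1.01 -0.85] 0.85
```

Call:
send_rows --linear '[[-0.3,0,0],[-0.6,0,0],[-0.9,0,0],[-1.2,0,0],[-1.5,0,0],[-1.8,0,0],[-2.1,0,0],[-2.4,0,0],[-2.7,0,0],[-3.0,0,0]]' --delta_rot '[[0,0,0],[0,0,0],[0,0,0],[0,0,0],[0,0,0],[0,0,0],[0,0,0],[0,0,0],[0,0,0],[0,0,0]]' --jaw '[1,1,1,1,1,1,1,1,1,1]'

```text
t: 4.15
position: [0.5034, -0.0833, 0.0572]
tool_rot: [-0.059, 0.998, -0.0, -0.0]
ft_force: [-0.4, -0.2, 0.0]
opening: 0.0853
finger_force: 0.2
```

Call:
send_rows --linear '[[-0.3,0,0],[-0.6,0,0],[-0.9,0,0],[-1.2,0,0],[-1.5,0,0],[-1.8,0,0],[-2.1,0,0],[-2.4,0,0],[-2.7,0,0],[-3.0,0,0]]' --delta_rot '[[0,0,0],[0,0,0],[0,0,0],[0,0,0],[0,0,0],[0,0,0],[0,0,0],[0,0,0],[0,0,0],[0,0,0]]' --jaw '[1,1,1,1,1,1,1,1,1,1]'

```text
t: 5.15
position: [0.5333, -0.0798, 0.0572]
tool_rot: [-0.059, 0.998, 0.0, -0.0]
ft_force: [0.0, -0.2, 0.3]
opening: 0.0853
finger_force: 0.2
```

```bash
cat >> h.py <<'E'
def where(n="wrist",zlo=45,zhi=72):
    m=camera_model(n);p,d=snapshot(n);F=loc(cloud(m,d))
    b=(F[...,2]>zlo)&(F[...,2]<zhi)&(F[...,0]<30)&(F[...,0]>-130)&(F[...,1]>-140)&(F[...,1]<112)
    q=F[b];top=np.percentile(q[:,2],97);r=q[q[:,2]>top-3];f=np.polyfit(r[:,1],r[:,0],1)
    print(n,len(q),"top",top.round(1),"y",np.percentile(q[:,1],[.5,99.5]).round(1),"slope,x0",f.round(4)); return p,F
E
python3 - <<'E'
from h import *
goto(-41,-22,57)
p,F=where();save("w2",p)
E
```

```text
t 5.15 now [-67.8 -21.8  57.2] shift cm [-2.68 -0.02  0.02] yawerr -0.0002 ft [-0.01 -0.2 ] 0.3
wrist 18390 top 69.0 y [-111.4   73.2] slope,x0 [-2.24000e-02 -4.99931e+01]
```

View pics/w2.png

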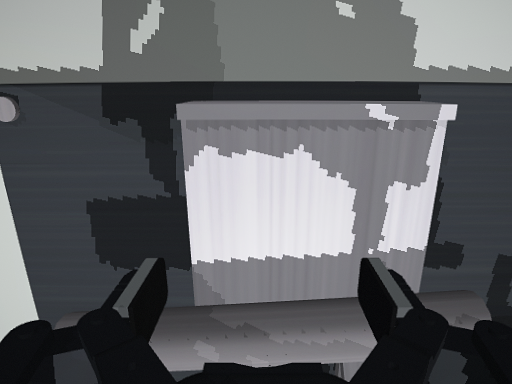

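The post sits against both fingers, around (100–490, 310), and is nearly square. I'll keep going over the crest, slower.

Call:
send_rows --linear '[[-0.25,0,0],[-0.5,0,0],[-0.75,0,0],[-1.0,0,0],[-1.25,0,0],[-1.5,0,0],[-1.7,0,0],[-1.9,0,0],[-2.1,0,0],[-2.3,0,0]]' --delta_rot '[[0,0,0],[0,0,0],[0,0,0],[0,0,0],[0,0,0],[0,0,0],[0,0,0],[0,0,0],[0,0,0],[0,0,0]]' --jaw '[1,1,1,1,1,1,1,1,1,1]'

```text
t: 6.2
position: [0.5561, -0.0771, 0.0572]
tool_rot: [-0.059, 0.998, 0.0, 0.0]
ft_force: [-0.6, 0.4, 0.1]
opening: 0.0856
finger_force: 0.0
```

Run:
```python
from h import *
goto(-41,-22,57)
where("side")
```

```text
t 6.2 now [-44.8 -21.8  57.2] shift cm [-0.38 -0.02  0.02] yawerr -0.0002 ft [-0.54  0.46] 0.11
side 237 top 69.7 y [-65.   82.4] slope,x0 [  0.159  -39.6348]
```

Call:
send_rows --linear '[[-0.15,0,0],[-0.3,0,0],[-0.45,0,0],[-0.6,0,0],[-0.6,0,0],[-0.4,0,0],[0.5,0,0],[2,0,-3],[3.5,0,-8],[3.5,0,-12]]' --delta_rot '[[0,0,0],[0,0,0],[0,0,0],[0,0,0],[0,0,0],[0,0,0],[0,0,0],[0,0,0],[0,0,0],[0,0,0]]' --jaw '[1,1,1,1,1,1,1,1,1,1]'

```text
t: 7.25
position: [0.5184, -0.0816, 0.1784]
tool_rot: [-0.059, 0.998, 0.0, -0.001]
ft_force: [2.3, 0.5, 0.1]
opening: 0.0854
finger_force: 0.0
```

Run:
```python
from h import *
goto(0,-165,150)
p,F=where("wrist",48,60);save("w3",p)
p,F=where("scene",48,60)
p,F=where("side",48,60)
```

```text
t 7.25 now [-82.7 -21.9 178.4] shift cm [ -8.28 -14.31   2.82] yawerr 0.0 ft [2.33 0.26] 0.11
wrist 4499 top 55.1 y [-102.7   58.8] slope,x0 [-9.0000e-04 -1.5639e+00]
scene 313 top 56.5 y [-107.2   80.4] slope,x0 [0.0055 2.5776]
side 238 top 54.9 y [-104.9   84.1] slope,x0 [-0.0018 -0.1408]
```

View pics/w3.png

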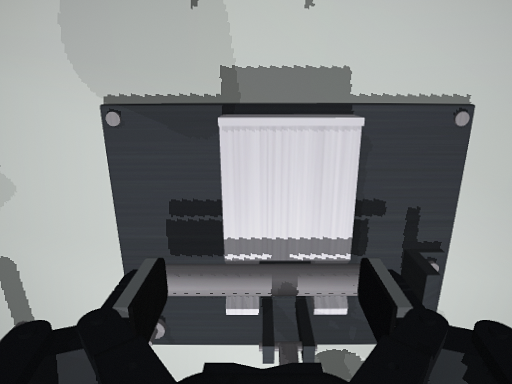

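The post is bedded: x is about 0, it is square, and its top is near 54 mm. It spans y about -108 to 82, with the stop near 115. Next I'll shut the gripper, turn it 90° and go to the -y end.

Call:
send_rows --linear '[[-1,-3,0],[-2,-6,0],[-4,-9,0],[-6,-12,0],[-8.3,-12.8,1],[-8.3,-12.8,2],[-8.3,-12.8,2.8],[-8.3,-12.8,2.8],[-8.3,-12.8,2.8],[-8.3,-12.8,2.8]]' --delta_rot '[[0,0,-0.14],[0,0,-0.28],[0,0,-0.42],[0,0,-0.56],[0,0,-0.7],[0,0,-0.84],[0,0,-0.98],[0,0,-1.12],[0,0,-1.26],[0,0,-1.4]]' --jaw '[0.5,0,0,0,0,0,0,0,0,0]' --force 20

```text
t: 8.4
position: [0.6173, -0.1984, 0.1476]
tool_rot: [-0.69, 0.724, 0.001, -0.001]
ft_force: [-0.2, -0.2, 0.1]
opening: -0.0001
finger_force: 0.0
```

Run:
```python
from h import *
goto(0,-145,50)
o=get_obs();print(o["joint_pos"].round(2),o["opening"])
```

```text
t 8.4 now [   1.8 -149.5  147.6] shift cm [-0.41  0.23  9.76] yawerr -1.4057 ft [-0.23 -0.16] 0.13
[-0.01  0.4  -0.18 -0.   -0.99 -0.04] -6.587833336364585e-05
```

Call:
send_rows --linear '[[-0.4,0.2,0],[-0.4,0.2,1],[-0.4,0.2,3],[-0.4,0.2,5],[-0.4,0.2,7],[-0.4,0.2,8.5],[-0.4,0.2,9.3],[-0.4,0.2,9.7],[-0.4,0.2,9.7],[-0.4,0.2,9.7]]' --delta_rot '[[0,0,-0.1],[0,0,-0.165],[0,0,-0.165],[0,0,-0.165],[0,0,-0.165],[0,0,-0.165],[0,0,-0.165],[0,0,-0.165],[0,0,-0.165],[0,0,-0.165]]' --jaw '[0,0,0,0,0,0,0,0,0,0]'

```text
t: 9.4
position: [0.6173, -0.1945, 0.0529]
tool_rot: [0.746, -0.666, 0.0, -0.0]
ft_force: [0.2, -0.8, -0.3]
opening: -0.0002
finger_force: 0.0
```

Run:
```python
from h import *
goto(0,-118,50)
m=camera_model("wrist");p,d=snapshot("wrist");F=loc(cloud(m,d));save("w4",p)
b=(F[...,2]>42)&(F[...,2]<60)&(abs(F[...,0])<10)&(F[...,1]>-125)&(F[...,1]<20);q=F[b];print(len(q),np.percentile(q,[1,50,99],axis=0).round(1))
```

```text
t 9.4 now [   2.2 -145.6   52.9] shift cm [-2.76  0.24  0.29] yawerr -1.5654 ft [ 0.14 -0.84] -0.31
378 [[  -0.7 -111.9   42.5]
 [   2.  -110.1   53.3]
 [   5.2 -102.2   55.2]]
```

View pics/w4.png

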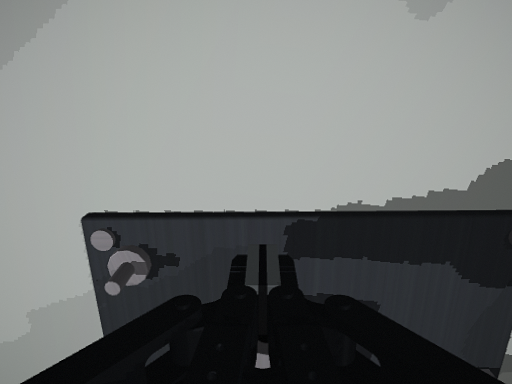

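The camera faces outward here. It shows the thumbscrew at (130,268), clear of the shut fingers at (263,270). Depth puts the post's end at y about -111.

Call:
send_rows --linear '[[-0.6,0.2,0.3],[-1.2,0.2,0.3],[-1.6,0.2,0.3],[-1.8,0.2,0.3],[-2.0,0.2,0.3],[-2.2,0.2,0.3],[-2.4,0.2,0.3],[-2.6,0.2,0.3],[-2.8,0.2,0.3],[-3.0,0.2,0.3]]' --delta_rot '[[0,0,-0.005],[0,0,-0.005],[0,0,-0.005],[0,0,-0.005],[0,0,-0.005],[0,0,-0.005],[0,0,-0.005],[0,0,-0.005],[0,0,-0.005],[0,0,-0.005]]' --jaw '[0,0,0,0,0,0,0,0,0,0]'

```text
t: 10.45
position: [0.6114, -0.165, 0.0492]
tool_rot: [0.747, -0.665, 0.0, 0.0]
ft_force: [0.4, -2.9, 0.2]
opening: -0.0001
finger_force: 1.6
```

Run:
```python
from h import *
goto(0,-91,50)
```

```text
t 10.45 now [-1.000e-01 -1.156e+02  4.920e+01] shift cm [-2.46 -0.01 -0.08] yawerr -1.5701 ft [ 0.07 -2.95] 0.23
```

Call:
send_rows --linear '[[-0.2,0,0],[-0.4,0,0],[-0.6,0,0],[-0.8,0,0],[-1.0,0,0],[-1.2,0,0],[-1.4,0,0],[-1.6,0,0],[-1.8,0,0],[-2.0,0,0]]' --delta_rot '[[0,0,0],[0,0,0],[0,0,0],[0,0,0],[0,0,0],[0,0,0],[0,0,0],[0,0,0],[0,0,0],[0,0,0]]' --jaw '[0,0,0,0,0,0,0,0,0,0]'

```text
t: 11.45
position: [0.6091, -0.1449, 0.0492]
tool_rot: [0.747, -0.665, -0.0, 0.0]
ft_force: [-0.1, -3.6, 1.1]
opening: -0.0003
finger_force: 1.9
```

Run:
```python
from h import *
goto(0,-87,50)
for n in("scene","side"):
    m=camera_model(n);p,d=snapshot(n);F=loc(cloud(m,d))
    b=(F[...,2]>46)&(F[...,2]<57)&(abs(F[...,0])<9)&(F[...,1]>50)&(F[...,1]<150)
    print(n,np.sort(F[b][:,1]).round(0))
```

```text
t 11.45 now [ -0.1 -95.3  49.2] shift cm [-0.83 -0.01 -0.08] yawerr -1.5702 ft [-0.49 -3.54] 1.14
scene [ 51.  52.  52.  53.  54.  55.  55.  56.  57.  58.  59.  59.  60.  61.
  61.  61.  62.  63.  64.  64.  65.  66.  67.  67.  69.  69.  69.  70.
  71.  73.  74.  74.  75.  76.  77.  77.  78.  79.  80.  81.  81.  82.
  82.  83.  84.  84.  86.  86.  86.  87.  88.  89.  89.  90.  90.  91.
  93.  93.  94.  94.  95.  96.  97.  98.  98.  99. 101. 101. 102. 102.
 103. 103. 104. 105. 106. 106. 107. 107. 108. 117. 117. 117. 118. 118.
 118. 124. 125. 128.]
side [ 51.  51.  52.  53.  53.  53.  54.  55.  56.  56.  57.  57.  59.  60.
  60.  60.  62.  62.  62.  64.  67.  67.  67.  67.  69.  70.  70.  73.
  73.  74.  74.  74.  75.  75.  76.  77.  77.  79.  80.  80.  82.  82.
  82.  82.  84.  84.  86.  87.  88.  88.  89.  89.  91.  92.  92.  92.
  94.  94.  95.  98.  98.  98.  99.  99.  99. 101. 102. 103. 103. 103.
 103. 104. 105. 107. 107. 108. 109. 109. 109. 116. 118. 118. 118. 121.
 122. 123. 125. 125. 126. 126. 126. 127. 128. 128. 128. 128. 128. 129.
 129. 129. 129. 130. 130. 130. 132.]
```

Call:
send_rows --linear '[[-0.05,0,0],[-0.1,0,0],[-0.15,0,0],[-0.2,0,0],[-0.25,0,0],[-0.3,0,0],[-0.35,0,0],[-0.4,0,0],[-0.45,0,0],[-0.5,0,0]]' --delta_rot '[[0,0,0],[0,0,0],[0,0,0],[0,0,0],[0,0,0],[0,0,0],[0,0,0],[0,0,0],[0,0,0],[0,0,0]]' --jaw '[0,0,0,0,0,0,0,0,0,0]'

```text
t: 12.55
position: [0.6085, -0.1401, 0.0492]
tool_rot: [0.747, -0.665, 0.0, 0.0]
ft_force: [-1.0, -4.5, 1.6]
opening: 0.0
finger_force: 2.1
```

Call:
send_rows --linear '[[-0.01,0,0],[-0.02,0,0],[-0.03,0,0],[-0.04,0,0],[-0.05,0,0],[-0.06,0,0],[-0.07,0,0],[-0.08,0,0],[-0.09,0,0],[-0.1,0,0]]' --delta_rot '[[0,0,0],[0,0,0],[0,0,0],[0,0,0],[0,0,0],[0,0,0],[0,0,0],[0,0,0],[0,0,0],[0,0,0]]' --jaw '[0,0,0,0,0,0,0,0,0,0]'

```text
t: 13.55
position: [0.6084, -0.1391, 0.0492]
tool_rot: [0.747, -0.665, -0.0, 0.0]
ft_force: [0.5, -5.0, 2.1]
opening: -0.0
finger_force: 2.2
```

Call:
send_rows --linear '[[-0.01,0,0],[-0.02,0,0],[-0.03,0,0],[-0.04,0,0],[-0.05,0,0],[-0.06,0,0],[-0.07,0,0],[-0.08,0,0],[-0.09,0,0],[-0.1,0,0]]' --delta_rot '[[0,0,0],[0,0,0],[0,0,0],[0,0,0],[0,0,0],[0,0,0],[0,0,0],[0,0,0],[0,0,0],[0,0,0]]' --jaw '[0,0,0,0,0,0,0,0,0,0]'

```text
t: 14.55
position: [0.6083, -0.1381, 0.0492]
tool_rot: [0.747, -0.665, -0.0, 0.0]
ft_force: [0.9, -5.0, 1.7]
opening: 0.0001
finger_force: 2.3
```

Call:
send_rows --linear '[[-0.01,0,0],[-0.02,0,0],[-0.03,0,0],[-0.04,0,0],[-0.05,0,0],[-0.06,0,0],[-0.07,0,0],[-0.08,0,0],[-0.09,0,0],[-0.1,0,0]]' --delta_rot '[[0,0,0],[0,0,0],[0,0,0],[0,0,0],[0,0,0],[0,0,0],[0,0,0],[0,0,0],[0,0,0],[0,0,0]]' --jaw '[0,0,0,0,0,0,0,0,0,0]'

```text
t: 15.55
position: [0.6082, -0.1371, 0.0492]
tool_rot: [0.747, -0.665, 0.0, -0.0]
ft_force: [-0.0, -5.1, 1.0]
opening: 0.0002
finger_force: 2.3
```

Call:
send_rows --linear '[[-0.01,0,0],[-0.02,0,0],[-0.03,0,0],[-0.04,0,0],[-0.05,0,0],[-0.06,0,0],[-0.07,0,0],[-0.08,0,0],[-0.09,0,0],[-0.1,0,0]]' --delta_rot '[[0,0,0],[0,0,0],[0,0,0],[0,0,0],[0,0,0],[0,0,0],[0,0,0],[0,0,0],[0,0,0],[0,0,0]]' --jaw '[0,0,0,0,0,0,0,0,0,0]'

```text
t: 16.55
position: [0.6081, -0.1361, 0.0492]
tool_rot: [0.747, -0.665, 0.0, 0.0]
ft_force: [0.1, -5.6, 1.8]
opening: -0.0002
finger_force: 2.7
```

Run:
```python
from h import *
goto(0,-87,50)
for n in("scene","side"):
    m=camera_model(n);p,d=snapshot(n);F=loc(cloud(m,d))
    b=(F[...,2]>46)&(F[...,2]<57)&(abs(F[...,0])<9)&(F[...,1]>100)&(F[...,1]<150)
    print(n,np.sort(F[b][:,1]).round(0))
```

```text
t 16.55 now [ -0.1 -86.5  49.2] shift cm [ 0.05 -0.01 -0.08] yawerr -1.5702 ft [-0.52 -5.62] 1.81
scene [102. 103. 104. 105. 105. 105. 107. 108. 108. 109. 110. 111. 111. 112.
 112. 113. 115. 115. 116. 117. 118. 118. 118. 118. 126.]
side [102. 103. 103. 105. 105. 106. 107. 109. 109. 109. 110. 110. 110. 116.
 118. 121. 121. 122. 124. 125. 126. 127. 127. 128. 128. 128. 128. 129.
 129. 129. 130. 131.]
```

Call:
send_rows --linear '[[-0.01,0,0],[-0.02,0,0],[-0.03,0,0],[-0.04,0,0],[-0.05,0,0],[-0.06,0,0],[-0.07,0,0],[-0.08,0,0],[-0.09,0,0],[-0.1,0,0]]' --delta_rot '[[0,0,0],[0,0,0],[0,0,0],[0,0,0],[0,0,0],[0,0,0],[0,0,0],[0,0,0],[0,0,0],[0,0,0]]' --jaw '[0,0,0,0,0,0,0,0,0,0]'

```text
t: 17.65
position: [0.6081, -0.136, 0.0492]
tool_rot: [0.747, -0.665, 0.0, 0.0]
ft_force: [0.7, -11.0, 1.6]
opening: 0.0002
finger_force: 5.4
```

Butted: the push rose to 11 N with hardly any motion. I'll hold it, then back off.

Call:
send_rows --linear '[[0,0,0],[0,0,0],[0,0,0],[0,0,0],[0,0,0],[0,0,0],[0,0,0],[0,0,0],[0,0,0],[0,0,0]]' --delta_rot '[[0,0,0],[0,0,0],[0,0,0],[0,0,0],[0,0,0],[0,0,0],[0,0,0],[0,0,0],[0,0,0],[0,0,0]]' --jaw '[0,0,0,0,0,0,0,0,0,0]'

```text
t: 18.65
position: [0.608, -0.136, 0.0493]
tool_rot: [0.747, -0.665, 0.0, 0.0]
ft_force: [1.2, -10.4, -0.6]
opening: -0.0
finger_force: 5.2
```

Call:
send_rows --linear '[[0.1,0,0],[0.3,0,0],[0.8,0,0],[2,0,0],[4,0,-3],[5,0,-8],[5,0,-13],[5,0,-18],[5,0,-21],[5,0,-21]]' --delta_rot '[[0,0,0],[0,0,0],[0,0,0],[0,0,0],[0,0,0],[0,0,0],[0,0,0],[0,0,0],[0,0,0],[0,0,0]]' --jaw '[0,0,0,0,0,0,0,0,0,0]'

```text
t: 19.65
position: [0.6161, -0.1859, 0.2655]
tool_rot: [0.747, -0.664, 0.004, -0.003]
ft_force: [-0.2, 0.3, -0.7]
opening: 0.0001
finger_force: 0.0
```

Run:
```python
from h import *
goto(87,-30,260)
for n in("scene","side"):
    m=camera_model(n);p,d=snapshot(n);F=loc(cloud(m,d))
    b=(F[...,2]>150)&(F[...,2]<195)&(F[...,0]>60)&(F[...,0]<130)&(abs(F[...,1])<105)&(abs(F[...,1])>15);q=F[b]
    t=q[q[:,2]>172]; print(n,len(t),np.median(t,0).round(1),np.polyfit(t[:,1],t[:,0],1).round(3),np.percentile(t[:,2],97))
    b=(F[...,2]>46)&(F[...,2]<57)&(abs(F[...,0])<9)&(F[...,1]>-110)&(F[...,1]<112);print(F[b][:,1].min().round(1),F[b][:,1].max().round(1))
```

```text
t 19.65 now [   2.  -136.9  265.5] shift cm [-10.69  -8.49   0.6 ] yawerr -1.5704 ft [-0.15  0.36] -0.68
scene 292 [ 93.  -15.3 178.6] [-0.    92.652] 181.6746881739781
-72.6 110.7
side 140 [ 88.   31.8 177.7] [-1.0000e-03  8.8492e+01] 180.5453160366804
-72.2 110.8
```

Call:
send_rows --linear '[[-3,-2.5,0],[-6,-5,0],[-9,-7.5,0],[-10.7,-8.5,0],[-10.7,-8.5,0.5],[-10.7,-8.5,1.5],[-10.7,-8.5,2.5],[-10.7,-8.5,3],[-10.7,-8.5,3],[-10.7,-8.5,3]]' --delta_rot '[[0,0,0],[0,0,0],[0,0,0],[0,0,0],[0,0,0],[0,0,0],[0,0,0],[0,0,0],[0,0,0],[0,0,0]]' --jaw '[0.6,0.6,0.6,0.6,0.6,0.6,0.6,0.6,0.6,0.6]'

```text
t: 20.75
position: [0.6856, -0.0692, 0.2294]
tool_rot: [0.747, -0.665, 0.0, 0.0]
ft_force: [0.3, -0.4, 0.8]
opening: 0.0514
finger_force: 0.0
```

Run:
```python
from h import *
goto(87,-30,178)
m=camera_model("wrist");p,d=snapshot("wrist");F=loc(cloud(m,d));save("w5",p)
b=(F[...,2]>165)&(F[...,2]<190)&(F[...,0]>60)&(F[...,0]<120)&(abs(F[...,1])<110);q=F[b];print(len(q))
t=q[q[:,2]>np.percentile(q[:,2],97)-2.5]; print(np.median(t,0),np.percentile(q,[2,98],axis=0))
```

```text
t 20.75 now [ 84.7 -29.2 229.4] shift cm [ 0.08 -0.23  5.14] yawerr -1.5695 ft [ 0.21 -0.46] 0.77
5569
[ 88.94164578 -33.46643905 180.06319603] [[ 82.9983779  -97.79568185 173.16920182]
 [ 94.63519803  60.01701402 181.43177125]]
```

View pics/w5.png

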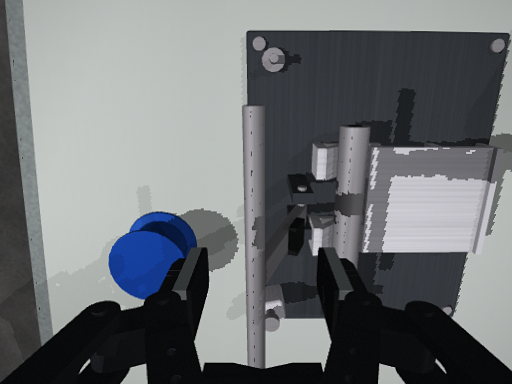

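The handle bar runs down column 255 px between the open fingers, and its depth gives x 88.8, z 175, as expected. I'll descend and close on it.

Call:
send_rows --linear '[[0.1,-0.4,0.5],[0.1,-0.4,1.5],[0.1,-0.4,2.5],[0.1,-0.4,3.5],[0.1,-0.4,4.5],[0.1,-0.4,5.1],[0.1,-0.4,5.1],[0.1,-0.4,5.1],[0.1,-0.4,5.1],[0.1,-0.4,5.1]]' --delta_rot '[[0,0,0],[0,0,0],[0,0,0],[0,0,0],[0,0,0],[0,0,0],[0,0,0],[0,0,0],[0,0,0],[0,0,0]]' --jaw '[0.6,0.6,0.6,0.6,0.6,0.6,0.5,0.4,0.3,0.2]' --force 30

```text
t: 21.8
position: [0.6901, -0.069, 0.1788]
tool_rot: [0.747, -0.665, 0.0, -0.0]
ft_force: [-0.7, 0.9, -0.5]
opening: 0.0172
finger_force: 0.0
```

Call:
send_rows --linear '[[0,0,0],[0,0,0],[0,0,0],[0,0,0],[0,0,0],[0,0,0],[0,0,0],[0,0,0],[0,0,0],[0,0,0]]' --delta_rot '[[0,0,0],[0,0,0],[0,0,0],[0,0,0],[0,0,0],[0,0,0],[0,0,0],[0,0,0],[0,0,0],[0,0,0]]' --jaw '[0.15,0.1,0.05,0.05,0.05,0.05,0.05,0.05,0.05,0.05]' --force 30

```text
t: 22.8
position: [0.6901, -0.0691, 0.1787]
tool_rot: [0.747, -0.665, 0.0, -0.0]
ft_force: [0.9, -0.2, 5.7]
opening: 0.0111
finger_force: 29.5
```

Run:
```python
from h import *
goto(87,-30,178)
T=loc(get_obs()["position"])
q0=1.905
for q in np.r_[np.arange(1.8,0.05,-.1),.06,.03,0]:
    dx=115*(np.cos(q0)-np.cos(q)); dz=115*(np.sin(q)-np.sin(q0)); print(round(q,2),"y",round(-dx/10,2),"z",round(-dz/10,2))
```

```text
t 22.8 now [ 89.3 -29.5 178.7] shift cm [0.05 0.23 0.07] yawerr -1.5704 ft [ 0.83 -0.31] 5.72
1.8 y 1.16 z -0.34
1.7 y 2.29 z -0.54
1.6 y 3.44 z -0.63
1.5 y 4.59 z -0.61
1.4 y 5.73 z -0.47
1.3 y 6.85 z -0.22
1.2 y 7.94 z 0.15
1.1 y 8.99 z 0.61
1.0 y 9.99 z 1.19
0.9 y 10.92 z 1.86
0.8 y 11.78 z 2.61
0.7 y 12.57 z 3.46
0.6 y 13.26 z 4.37
0.5 y 13.86 z 5.35
0.4 y 14.36 z 6.39
0.3 y 14.76 z 7.47
0.2 y 15.04 z 8.58
0.1 y 15.21 z 9.72
0.06 y 15.25 z 10.17
0.03 y 15.27 z 10.52
0.0 y 15.27 z 10.86
```

Call:
send_rows --linear '[[0,1.16,-0.34],[0,2.29,-0.54],[0,3.44,-0.63],[0,4.59,-0.61],[0,5.73,-0.47],[0,6.85,-0.22],[0,7.94,0.15],[0,8.99,0.61],[0,9.99,1.19],[0,9.99,1.19]]' --delta_rot '[[0,0,0],[0,0,0],[0,0,0],[0,0,0],[0,0,0],[0,0,0],[0,0,0],[0,0,0],[0,0,0],[0,0,0]]' --jaw '[0.05,0.05,0.05,0.05,0.05,0.05,0.05,0.05,0.05,0.05]' --force 30

```text
t: 23.8
position: [0.5877, -0.0812, 0.1648]
tool_rot: [0.747, -0.665, -0.002, 0.001]
ft_force: [-2.2, -0.3, 1.0]
opening: 0.0106
finger_force: 31.6
```

Run:
```python
from h import *
goto(-65,-30,69)
o=get_obs();T=loc(o["position"]);print(o["opening"],o["finger_force"],np.hypot(T[0]-50,T[2]-3-66),np.arctan2(T[2]-69,50-T[0]))
```

```text
t 23.8 now [-13.9 -29.5 164.8] shift cm [0.06 5.07 9.6 ] yawerr -1.5695 ft [-2.24  0.01] 0.95
0.010577899286585143 31.583545804023743 115.14134482238077 0.9826345768388315
```

Call:
send_rows --linear '[[0,0.93,0.67],[0,1.79,1.42],[0,2.58,2.27],[0,3.27,3.18],[0,3.87,4.16],[0,4.37,5.2],[0,4.77,6.28],[0,4.91,6.83],[0,5.05,7.39],[0,5.14,7.96]]' --delta_rot '[[0,0,0],[0,0,0],[0,0,0],[0,0,0],[0,0,0],[0,0,0],[0,0,0],[0,0,0],[0,0,0],[0,0,0]]' --jaw '[0.05,0.05,0.05,0.05,0.05,0.05,0.05,0.05,0.05,0.05]'

```text
t: 24.8
position: [0.5386, -0.0869, 0.0859]
tool_rot: [0.747, -0.665, -0.001, 0.001]
ft_force: [-4.0, -2.7, -0.2]
opening: 0.0109
finger_force: 33.5
```

Run:
```python
from h import *
goto(-65,-30,69)
o=get_obs();T=loc(o["position"]);print(o["opening"],o["finger_force"],np.hypot(T[0]-50,T[2]-3-66),np.arctan2(T[2]-69,50-T[0]))
```

```text
t 24.8 now [-63.3 -29.4  85.9] shift cm [0.06 0.17 1.69] yawerr -1.5699 ft [-4.26 -2.21] -0.22
0.010867845098581503 33.539173007011414 114.51052133366419 0.14841956212430535
```

Call:
send_rows --linear '[[0,0.03,0.2],[0,0.05,0.4],[0,0.07,0.6],[0,0.09,0.8],[0,0.1,0.95],[0,0.11,1.1],[0,0.12,1.2],[0,0.13,1.3],[0,0.13,1.4],[0,0.13,1.5]]' --delta_rot '[[0,0,0],[0,0,0],[0,0,0],[0,0,0],[0,0,0],[0,0,0],[0,0,0],[0,0,0],[0,0,0],[0,0,0]]' --jaw '[0.05,0.05,0.05,0.05,0.05,0.05,0.05,0.05,0.05,0.05]'

```text
t: 25.8
position: [0.5371, -0.087, 0.0713]
tool_rot: [0.747, -0.665, -0.001, 0.001]
ft_force: [-6.3, -0.9, -0.8]
opening: 0.0108
finger_force: 34.0
```

Call:
send_rows --linear '[[0,0,0.02],[0,0,0.04],[0,0,0.06],[0,0,0.08],[0,0,0.1],[0,0,0.12],[0,0,0.14],[0,0,0.16],[0,0,0.16],[0,0,0.16]]' --delta_rot '[[0,0,0],[0,0,0],[0,0,0],[0,0,0],[0,0,0],[0,0,0],[0,0,0],[0,0,0],[0,0,0],[0,0,0]]' --jaw '[0.05,0.05,0.05,0.05,0.05,0.05,0.05,0.05,0.05,0.05]'

```text
t: 26.8
position: [0.537, -0.087, 0.0697]
tool_rot: [0.747, -0.665, -0.001, 0.001]
ft_force: [-5.5, -1.6, -1.4]
opening: 0.0109
finger_force: 34.0
```

Run:
```python
from h import *
goto(-65,-30,69)
```

```text
t 26.8 now [-64.9 -29.4  69.7] shift cm [0.06 0.01 0.07] yawerr -1.5698 ft [-5.62 -0.92] -1.43
```

Call:
send_rows --linear '[[0,0,0.02],[0,0,0.04],[0,0,0.06],[0,0,0.08],[0,0,0.1],[0,0,0.12],[0,0,0.12],[0,0,0.12],[0,0,0.12],[0,0,0.12]]' --delta_rot '[[0,0,0],[0,0,0],[0,0,0],[0,0,0],[0,0,0],[0,0,0],[0,0,0],[0,0,0],[0,0,0],[0,0,0]]' --jaw '[0.05,0.05,0.05,0.05,0.05,0.05,0.05,0.05,0.05,0.05]'

```text
t: 27.8
position: [0.537, -0.0871, 0.0684]
tool_rot: [0.747, -0.665, -0.001, 0.001]
ft_force: [-5.8, -2.0, -0.8]
opening: 0.0111
finger_force: 34.0
```

Call:
send_rows --linear '[[0,0,0.02],[0,0,0.04],[0,0,0.06],[0,0,0.08],[0,0,0.1],[0,0,0.12],[0,0,0.12],[0,0,0.12],[0,0,0.12],[0,0,0.12]]' --delta_rot '[[0,0,0],[0,0,0],[0,0,0],[0,0,0],[0,0,0],[0,0,0],[0,0,0],[0,0,0],[0,0,0],[0,0,0]]' --jaw '[0.05,0.05,0.05,0.05,0.05,0.05,0.05,0.05,0.05,0.05]'

```text
t: 28.8
position: [0.537, -0.0871, 0.0673]
tool_rot: [0.747, -0.665, -0.001, 0.001]
ft_force: [-5.9, -2.3, -0.2]
opening: 0.0109
finger_force: 34.1
```

Run:
```python
from h import *
goto(-65,-30,67)
for n in("scene","side"):
    m=camera_model(n);p,d=snapshot(n);F=loc(cloud(m,d))
    if n=="scene": save("s2",cv2.resize(p[140:240,180:330],(750,500)))
    for a,bb in(("handle+y",(F[...,1]>30)&(F[...,1]<95)&(abs(F[...,0]+65)<8)),("arm",(abs(F[...,1])<6)&(F[...,0]>-45)&(F[...,0]<20))):
        q=F[bb&(F[...,2]>55)&(F[...,2]<100)]; print(n,a,len(q),np.percentile(q,[50,90,97],axis=0).round(1).tolist() if len(q) else 0)
```

```text
t 28.8 now [-64.9 -29.5  67.3] shift cm [0.05 0.01 0.03] yawerr -1.5697 ft [-6.11 -1.56] -0.18
scene handle+y 76 [[-61.2, 61.8, 72.0], [-58.9, 90.2, 75.3], [-58.3, 94.7, 76.2]]
scene arm 81 [[-8.0, -1.4, 72.4], [14.3, 4.3, 74.4], [19.2, 5.7, 75.4]]
side handle+y 60 [[-65.6, 64.1, 71.9], [-60.8, 88.6, 74.0], [-59.1, 92.8, 75.6]]
side arm 47 [[-13.3, 0.8, 71.0], [11.7, 5.3, 73.2], [17.3, 5.7, 73.9]]
```

View pics/s2.png

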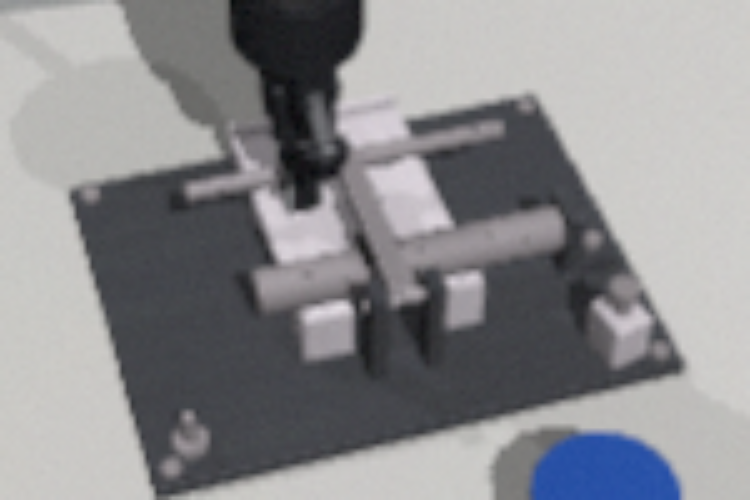

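The arm lies almost level over the bedded post, and the handle top is 2–3 mm above its final height. I'll lower it a little more.

Call:
send_rows --linear '[[0,0,0.02],[0,0,0.04],[0,0,0.06],[0,0,0.08],[0,0,0.1],[0,0,0.12],[0,0,0.12],[0,0,0.12],[0,0,0.12],[0,0,0.12]]' --delta_rot '[[0,0,0],[0,0,0],[0,0,0],[0,0,0],[0,0,0],[0,0,0],[0,0,0],[0,0,0],[0,0,0],[0,0,0]]' --jaw '[0.05,0.05,0.05,0.05,0.05,0.05,0.05,0.05,0.05,0.05]'

```text
t: 29.9
position: [0.5369, -0.0871, 0.066]
tool_rot: [0.747, -0.665, -0.001, 0.001]
ft_force: [-5.7, -2.0, -1.4]
opening: 0.0105
finger_force: 34.1
```

Call:
send_rows --linear '[[0,0,0.02],[0,0,0.04],[0,0,0.06],[0,0,0.08],[0,0,0.1],[0,0,0.12],[0,0,0.12],[0,0,0.12],[0,0,0.12],[0,0,0.12]]' --delta_rot '[[0,0,0],[0,0,0],[0,0,0],[0,0,0],[0,0,0],[0,0,0],[0,0,0],[0,0,0],[0,0,0],[0,0,0]]' --jaw '[0.05,0.05,0.05,0.05,0.05,0.05,0.05,0.05,0.05,0.05]'

```text
t: 30.9
position: [0.537, -0.0871, 0.0649]
tool_rot: [0.747, -0.665, -0.001, 0.001]
ft_force: [-5.9, -1.7, -0.7]
opening: 0.0108
finger_force: 34.2
```

Call:
send_rows --linear '[[0,0,0.02],[0,0,0.04],[0,0,0.06],[0,0,0.08],[0,0,0.1],[0,0,0.12],[0,0,0.12],[0,0,0.12],[0,0,0.12],[0,0,0.12]]' --delta_rot '[[0,0,0],[0,0,0],[0,0,0],[0,0,0],[0,0,0],[0,0,0],[0,0,0],[0,0,0],[0,0,0],[0,0,0]]' --jaw '[0.05,0.05,0.05,0.05,0.05,0.05,0.05,0.05,0.05,0.05]'

```text
t: 31.9
position: [0.537, -0.0871, 0.0644]
tool_rot: [0.747, -0.665, -0.001, 0.001]
ft_force: [-9.0, 0.0, 6.4]
opening: 0.0108
finger_force: 34.8
```

Run:
```python
from h import *
goto(-65,-30,67)
for n in("scene","side"):
    m=camera_model(n);p,d=snapshot(n);F=loc(cloud(m,d))
    for a,bb in(("handle+y",(F[...,1]>30)&(F[...,1]<95)&(abs(F[...,0]+65)<8)),("arm",(abs(F[...,1])<6)&(F[...,0]>-45)&(F[...,0]<20)),("postR",(F[...,1]>30)&(F[...,1]<95)&(abs(F[...,0])<8)),("shelf",(F[...,1]>10)&(F[...,1]<50)&(F[...,0]>-55)&(F[...,0]<-25))):
        lo,hi={"postR":(45,62),"shelf":(33,43)}.get(a,(55,100))
        q=F[bb&(F[...,2]>lo)&(F[...,2]<hi)]; print(n,a,len(q),np.percentile(q,[50,90,97],axis=0)[:,2].round(1).tolist() if len(q) else 0)
```

```text
t 31.9 now [-64.9 -29.5  64.4] shift cm [ 0.05  0.01 -0.26] yawerr -1.57 ft [-8.92  1.09] 6.36
scene handle+y 75 [69.7, 72.7, 73.8]
scene arm 79 [71.2, 72.6, 73.6]
scene postR 85 [53.3, 54.9, 56.0]
scene shelf 62 [39.3, 40.5, 41.0]
side handle+y 60 [68.9, 71.9, 72.7]
side arm 50 [69.4, 72.2, 72.9]
side postR 80 [51.6, 53.6, 54.6]
side shelf 58 [37.7, 39.6, 40.3]
```

Contact is felt: the upward force rose to 6 N. I'll open and rise straight up.

Call:
send_rows --linear '[[0,0,0],[0,0,0],[0,0,0],[0,0,0],[0,0,0],[0,0,-0.5],[0,0,-1.5],[0,0,-3],[0,0,-6],[0,0,-10]]' --delta_rot '[[0,0,0],[0,0,0],[0,0,0],[0,0,0],[0,0,0],[0,0,0],[0,0,0],[0,0,0],[0,0,0],[0,0,0]]' --jaw '[0.2,0.3,0.35,0.35,0.35,0.35,0.35,0.35,0.35,0.35]'

```text
t: 33.0
position: [0.5372, -0.087, 0.1646]
tool_rot: [0.747, -0.665, -0.001, 0.001]
ft_force: [1.1, -0.9, -0.1]
opening: 0.03
finger_force: 0.0
```

Call:
send_rows --linear '[[0,0,-2],[0,0,-4],[0,0,-6],[0,0,-8],[0,0,-8],[0,0,-8],[0,0,-8],[0,0,-8],[0,0,-8],[0,0,-8]]' --delta_rot '[[0,0,0],[0,0,0],[0,0,0],[0,0,0],[0,0,0],[0,0,0],[0,0,0],[0,0,0],[0,0,0],[0,0,0]]' --jaw '[0.35,0.35,0.35,0.35,0.35,0.35,0.35,0.35,0.35,0.35]'

```text
t: 34.0
position: [0.5381, -0.0869, 0.2437]
tool_rot: [0.747, -0.665, -0.0, 0.0]
ft_force: [-0.3, -1.3, -0.3]
opening: 0.0296
finger_force: 0.0
```

Run:
```python
from h import *
goto(-65,-30,67)
for n in("scene","side"):
    m=camera_model(n);p,d=snapshot(n);F=loc(cloud(m,d))
    if n=="scene": save("s3",cv2.resize(p[100:260,150:350],(750,600)))
    for a,bb in(("handle",(abs(F[...,1])>30)&(abs(F[...,1])<95)&(abs(F[...,0]+65)<8)),("arm",(abs(F[...,1])<6)&(F[...,0]>-45)&(F[...,0]<20)),("post",(abs(F[...,1])>20)&(F[...,1]>-80)&(F[...,1]<112)&(abs(F[...,0])<8))):
        lo,hi={"post":(45,62)}.get(a,(55,100))
        q=F[bb&(F[...,2]>lo)&(F[...,2]<hi)]; print(n,a,len(q),np.percentile(q,[50,90,97],axis=0)[:,2].round(1).tolist(),q[:,1].min().round(1),q[:,1].max().round(1))
```

```text
t 34.0 now [-63.8 -29.4 243.7] shift cm [ 0.06  0.11 17.67] yawerr -1.5702 ft [-0.48 -1.3 ] -0.34
scene handle 157 [70.2, 72.9, 73.8] -94.4 94.9
scene arm 80 [71.0, 72.5, 73.8] -5.7 5.9
scene post 187 [53.3, 55.1, 56.3] -72.5 111.9
side handle 110 [69.3, 71.7, 72.7] -93.4 94.8
side arm 46 [69.8, 72.2, 72.7] -5.1 5.8
side post 151 [51.8, 53.9, 54.8] -72.2 109.8
```

View pics/s3.png

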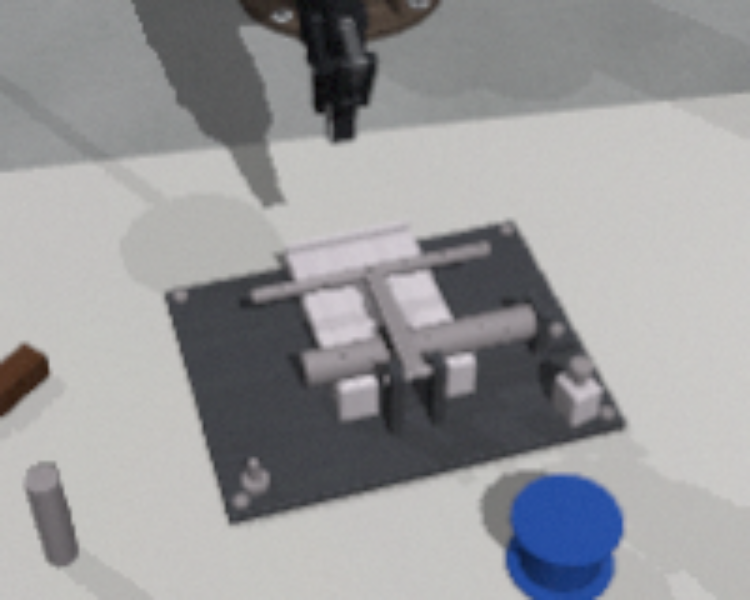

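The hold-down arm lies level on the bedded post, which butts against the stop at (540,325), and the gripper is clear of everything.

```bash
python3 -c "
from station import *
print(hand_in())"
```

```text
the job is handed in; nothing more can be done
None
```

The job is handed in: the post was rolled into the vee, pressed on the end stop with about 10 N, and the hold-down arm was lowered onto it and let go; my last checks looked right, but no verdict came back.

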